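# Set the spray-air regulator and lock its knob

## Task

Turn the knob of the spray-air regulator on the bench so that its yellow pointer stands in the red band, find by feel the spot in the band where the knob comes up, and pull the knob straight out (up) until it stops, so that it is locked. Be gentle: when a light pull does not lift it, do not force it, but ease off, turn it a little within the band and try again. Leave the paint can, the bottle and the brush where they are, and let go of the knob at the end.

Things in the scene. Friction and masses are not known exactly. Their poses are not given: they have to be found in the camera images.
- regulator: Air regulator fixed to the bench: 150 x 130 x 12 mm dark base plate, blue cylinder (116 mm across), white dial disc with ticks (128 mm across, its top 92 mm above the bench), pipe stubs to both sides (to 91 mm from the axis), small gauge. Origin: on the bench, on the knob's upright axis; z up. More than 25 N between the lug inside it and its locking plate breaks the lock (see pull).
- knob: Black knob on the dial: round skirt (68 mm across, top 106 mm above the bench) with an upright grip bar 60 mm long, 16 mm thick, 30 mm high (106 to 136 mm above the bench), pinched across its 16 mm from above. Yellow line on top of the bar's pointer half. Origin on the axis at bench level when down; x along the bar to the pointer, z up. Turning takes 0.1 N m. A green collar shows when pulled out.
- knob_grip (a point): The point to grip: on the knob's axis, in the grip bar, 8 mm below the bar's top (128 mm above the bench when down); x axis along the bar towards the pointer, z up. Rises with the knob.
- pointer_tip (a point): Top of the pointer end of the grip bar, 30 mm from the axis.
- mark_mid (a point): Middle of the red band on the dial disc, 49 mm from the axis; x axis outward from the knob axis. The band is 16 mm wide radially and reaches about 0.28 rad to either side of its middle. It does not move.
- dial (a joint): Turn angle of the knob, rad, growing clockwise seen from above; travel 0 to 2.4.
- mark (a joint): Angle of the middle of the red band, same scale as dial: equal values put the pointer at the band's middle. Does not move in a run. The lock's one slot is hidden: anywhere within 0.22 rad to either side of this angle; the lug enters it only within 0.025 rad of the slot's own angle.
- pull (a joint): How far the knob is pulled out, m, upward. 0 down; about 0.002 its lug meets the locking plate (wrong angle); 0.012 fully out at the end stop, locked. Stays where left; moving it takes 3 N beside its 1 N weight. Over 25 N on the lug (pulling hard when blocked or at the end stop, twisting the locked knob) breaks the lock.
- paint_can: Loose green-banded paint can, 100 mm across, 119 mm high; origin at the centre of its underside. Leave alone.
- thinner_bottle: Loose white bottle with a red cap, 64 mm across, 160 mm high; origin at the centre of its underside. Leave alone.
- brush: Loose paint brush lying flat beyond the regulator. Leave alone.
There are look-alikes about, which are no part of the job. There is more than one size of the regulator; the one meant has the size given above.

How it is judged:
By the outcome, as a careful person would: the job done as asked, in the order asked, and still so for the second after the job is handed in, with the robot touching nothing.
It also fails if it takes over 64 s, if anything falls off the work surface, if the arm or the gripper's body presses on something with over 40 N, if the wrist force passes 120 N, or if a joint passes its speed limit or range.

## Robot

A 6-joint arm with a two-finger parallel gripper is mounted at the origin on the work surface. World frame = base frame: x ahead of the robot, y to its left, z up, the work surface at z = 0. Lengths are in mm, angles in rad, forces in N, time in s.
With the tool pointing down it reaches from about 350 to 775 mm from the base axis. Payload 7.3 kg.
Tool frame: the origin (TCP) lies at the very end of the fingers, on their centre line; the grasp point (between the pads) lies 19 mm behind it; z points along the fingers, y is the line along which they close (so a half turn about z gives the same grasp; the last joint's range is limited). The gripper opens to 92 mm and grips with 3 to 60 N. Pads are 19 mm wide; open, the fingers measure 130 mm over their backs; the gripper's body (75 mm by 190 mm) begins 47 mm behind the grasp point.
Start: joints at [1.202, 0.342, 1.524, -0, 1.275, -0.146], TCP at [115.988, 512.047, 226.741] pointing down, gripper open.
Joint ranges: [-2.53, 2.53], [-0.77, 2.02], [0.04, 2.7], [-1, 4.14], [0.28, 2.66], [-3.11, 3.11]. Speed limits (rad/s): [2.57, 2.57, 3.14, 3.14, 3.14, 3.14].

## Interface

Orientations are given as [roll, pitch, yaw] about the fixed x, y, z axes, in that order (R = Rz(yaw) Ry(pitch) Rx(roll)).
In Python, from plant import get_obs, vision, workorder gives the robot as it stands.
- The arm moves only by the shell command python3 -m pendant 'ROWS' [OPENING]. ROWS is a JSON object of lists of equal length, an entry for each row: "dp": the shift along the tool's x, y, z in m, a list of three; "rotation": the turn, a rotation vector about the tool's x, y, z in rad, a list of three. A call has 1 to 8 rows; each row is the pose to reach, as a shift and turn from the pose commanded when the call began, along the tool's axes at that moment; what a row does not reach only later rows make up. A row lasts 1/8 s, in which the tool goes at most 62.5 mm and 10.7 degrees, less where a joint would pass 70% of its speed; a pose out of reach is approached as far as the arm can. A call with a gripper value outside its range is refused whole. OPENING is the finger opening in m, from 0 to 0.0918, set as the call begins (- or left out, the last holds). The fingers move at their own pace and stop on an object; the grip force is fixed at half the most. Time passes only in rows, so rows that repeat a pose let the fingers close. It gives the time, the measured TCP pose, the force, the opening and the grip force at its end, in the units of the state.
- get_obs(): the state, without advancing time (a new reading comes with each control period).
- vision.capture(name): name is "scene" or "top" or "wrist"; returns a dict with "pixels" (480x640x3 uint8, red, green, blue), "vfov" (degrees; the focal length in pixels is half the picture's height over the tangent of half this angle, whatever the lens; pixels are square), "cx", "cy" (the principal point, pixels), "pose" (4x4, takes a point from camera to world coordinates); the wrist camera has in their place "T_tool_cam" (4x4, takes a point from camera to tool coordinates, whose origin is the TCP and whose axes are the flange's). Camera axes: x right, y up, looking along -z (the intrinsics and any distortion apply to the point x, -y, -z); pixel columns grow to the right and rows downward; lengths in mm; the calibration is good to about 2 mm. A picture is of the moment at which its call begins: read the wrist's pose just before it. There is no depth.
- workorder.close_job(): hands the job in; it is judged then, once.
The state is a dict: "time": time; "joint_positions": joint angles; "dq": joint speeds; "tau": joint torques, N m; "tool_pos": TCP position; "tcp_rot": TCP orientation; "contact_force": force on the tool from outside, world axes, zero at the start; "moment": the same for the moment, N m; "grip_width": finger opening in mm; "finger_force": force on a finger pad.
Only numpy, scipy, OpenCV 4.12 (cv2) and the standard library are available. Lean on these libraries where they do the work, as an engineer would, in place of code of your own. Each camera call takes 0.05 s, during which the arm holds its last target. There are 200 camera calls.

## Working session

There is one attempt and no reset: what is moved stays moved. The work goes in short steps, Python scripts to look and compute and a shell command to move; the robot and the scene stay as the last step left them, time stands still between calls to the robot, and variables do not carry over. Pictures are saved under pics/ and viewed, at most 10 in all, crops included, and the job is handed in when it is done.

```bash
mkdir -p pics; ls
python3 - <<'E'
from plant import get_obs, vision
import cv2,numpy as np
o=get_obs();print(o)
for n in("scene","top"):
    c=vision.capture(n);cv2.imwrite(f"pics/{n}0.png",c["pixels"][:,:,::-1])
    print(n,{k:v for k,v in c.items() if k!="pixels"})
E
```

```text
pics
{'time': 0.0, 'joint_positions': array([ 1.20199912e+00,  3.42720988e-01,  1.52502818e+00, -1.53798081e-05,
        1.27538293e+00, -1.46034635e-01]), 'dq': array([-0.00046721,  0.00037393, -0.00184674,  0.00040692, -0.00066529,
        0.00127305]), 'tau': array([ 3.39172648e-04, -4.31236589e+01, -2.44215542e+01,  7.18376739e-02,
        5.61086484e-02, -1.53141068e-04]), 'tool_pos': array([115.83728578, 511.64238814, 226.04196439]), 'tcp_rot': array([-3.14006746e+00, -2.09463460e-04,  2.91883441e+00]), 'contact_force': array([ 0.07528409,  0.55739786, -0.36313162]), 'moment': array([ 0.00120607, -0.01808852,  0.02916688]), 'finger_force': 0.0, 'grip_width': 91.94430913212909}
scene {'vfov': 54.48668207666946, 'cx': 327.18013289776235, 'cy': 245.910071266334, 'pose': array([[ 7.64552922e-01, -5.38447639e-01,  3.54306321e-01,
         8.42248889e+02],
       [ 6.44381395e-01,  6.51481637e-01, -4.00430137e-01,
        -2.75469724e+02],
       [-1.52134002e-02,  5.34458433e-01,  8.45057830e-01,
         7.36197153e+02],
       [ 0.00000000e+00,  0.00000000e+00,  0.00000000e+00,
         1.00000000e+00]])}
top {'vfov': 48.0753059714923, 'cx': 309.75226721494903, 'cy': 242.605197030882, 'pose': array([[ 2.15241084e-02,  9.95056559e-01, -9.69492541e-02,
         4.50917315e+02],
       [-9.99748090e-01,  2.20392619e-02,  4.24578667e-03,
         3.95958120e+01],
       [ 6.36148788e-03,  9.68334448e-02,  9.95280270e-01,
         1.17485661e+03],
       [ 0.00000000e+00,  0.00000000e+00,  0.00000000e+00,
         1.00000000e+00]])}
```

View pics/scene0.png

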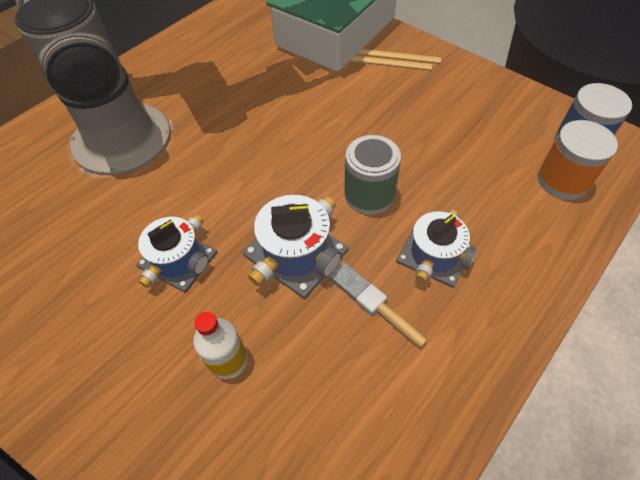

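View pics/top0.png

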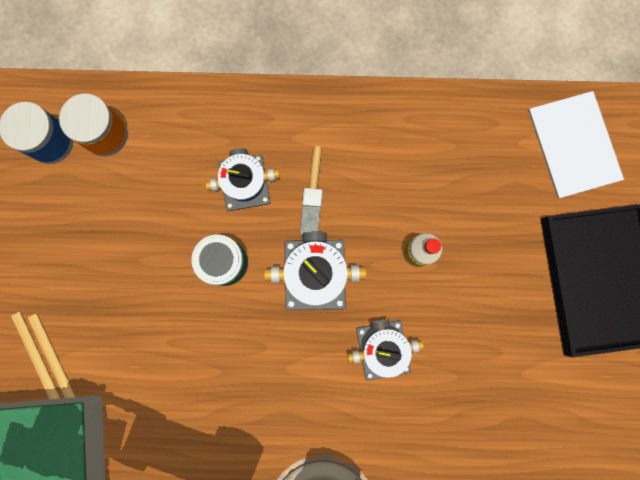

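The middle regulator (top 316,272; scene 292,225) is the big one. Its yellow pointer faces up-left in the top view, with the red band at (317,248). The can is at (219,260) and the bottle at (425,249).

```bash
cat > h.py <<'E'
import numpy as np,cv2
from plant import get_obs, vision
from scipy.spatial.transform import Rotation as R
def shot(n):
    o=get_obs();c=vision.capture(n)
    if n=="wrist":
        T=np.eye(4);T[:3,:3]=R.from_euler("xyz",o["tcp_rot"]).as_matrix();T[:3,3]=o["tool_pos"];c["pose"]=T@c["T_tool_cam"]
    return c
def cast(c,uv,z):
    uv=np.atleast_2d(np.array(uv,float));f=240/np.tan(np.radians(c["vfov"]/2))
    d=np.c_[(uv[:,0]-c["cx"])/f,-(uv[:,1]-c["cy"])/f,-np.ones(len(uv))]@c["pose"][:3,:3].T
    o=c["pose"][:3,3];return o+d*((z-o[2])/d[:,2])[:,None]
def masks(c):
    h=cv2.cvtColor(c["pixels"],cv2.COLOR_RGB2HSV);H,S,V=[h[:,:,i].astype(int) for i in range(3)]
    return dict(white=(S<50)&(V>170),red=((H<6)|(H>174))&(S>150)&(V>120),yel=(H>24)&(H<36)&(S>150)&(V>120))
def pts(m,box):
    x0,y0,x1,y1=box;v,u=np.nonzero(m[y0:y1,x0:x1]);return np.c_[u+x0,v+y0].astype(float)
E
python3 - <<'E'
from h import *
for n,b in(("top",(280,236,352,308)),("scene",(253,193,332,262))):
    c=shot(n);m=masks(c);w=cast(c,pts(m["white"]|m["red"],b),92)[:,:2].astype(np.float32)
    hull=cv2.convexHull(w);e=cv2.fitEllipse(hull)
    r=cast(c,pts(m["red"],b),92)[:,:2];y=cast(c,pts(m["yel"],b),136)[:,:2]
    ce=np.array(e[0]);vx,vy,_,_=cv2.fitLine(y.astype(np.float32),cv2.DIST_L2,0,.01,.01).ravel()
    print(n,e,"red",len(r),r.mean(0),np.linalg.norm(r.mean(0)-ce),np.arctan2(*(r.mean(0)-ce)[::-1]),"yel",len(y),y.mean(0),y.min(0),y.max(0),"ang",np.arctan2(*(y.mean(0)-ce)[::-1]),"line",np.arctan2(vy,vx))
E
```

```text
top ((486.7167053222656, 24.03800392150879), (138.85101318359375, 160.6389923095703), 94.81797790527344) red 83 [544.72898771  21.03093292] 58.0901659778671 -0.05178872475000947 yel 51 [505.73880782  37.66248331] [490.03562908  21.92354465] [518.16505489  91.20870567] ang 0.6215454260537658 line -1.4931271
scene ((497.67071533203125, 24.637615203857422), (123.2453384399414, 146.81822204589844), 166.8961181640625) red 117 [545.561536    23.01847301] 47.918183663080484 -0.03379615713480718 yel 52 [507.2105171   35.59995481] [495.37804525  24.52216745] [519.11950126  46.41884564] ang 0.85467197999962 line 0.76850724
```

```bash
python3 -m pendant '{"dp":[[-0.06,-0.049,0],[-0.12,-0.098,0],[-0.18,-0.147,0],[-0.24,-0.196,0],[-0.30,-0.245,0],[-0.36,-0.294,0],[-0.36,-0.294,0],[-0.36,-0.294,0]],"rotation":[[0,0,0.15],[0,0,0.3],[0,0,0.45],[0,0,0.6],[0,0,0.75],[0,0,0.9],[0,0,1.07],[0,0,1.07]]}'
cat >> h.py <<'E'
def goal(x,y,z,yaw):
    o=get_obs();M=R.from_euler("xyz",o["tcp_rot"])
    G=R.from_euler("xyz",[np.pi,0,yaw]);p=np.array([x,y,z])-o["tool_pos"]
    print("t",o["time"],"pos",o["tool_pos"].round(1),"rot",o["tcp_rot"].round(3),"dp mm",M.inv().apply(p).round(1),"rot",(M.inv()*G).as_rotvec().round(3))
E
python3 -c "
from h import *;goal(496.5,24,226,.77)"
```

```text
time: 1.2
tool_pos: [403.7, 143.2, 226.7]
tcp_rot: [3.141, 0.0, 1.844]
contact_force: [-0.5, 0.4, 0.8]
grip_width: 92.0
finger_force: 0.0
t 1.2 pos [403.7 143.2 226.7] rot [3.141 0.    1.844] dp mm [-139.8   57.3    0.8] rot [1.000e-03 0.000e+00 1.074e+00]
```

```bash
python3 -m pendant '{"dp":[[-0.03,0.01,0],[-0.06,0.025,0],[-0.09,0.037,0],[-0.12,0.05,0],[-0.14,0.057,0],[-0.14,0.057,0],[-0.14,0.057,0],[-0.14,0.057,0]],"rotation":[[0,0,0.15],[0,0,0.3],[0,0,0.45],[0,0,0.6],[0,0,0.75],[0,0,0.9],[0,0,1.074],[0,0,1.074]]}'
python3 - <<'E'
from h import *
goal(496.5,24,226,.77)
c=shot("wrist");cv2.imwrite("pics/w1.png",c["pixels"][:,:,::-1]);np.save("w1.npy",c,allow_pickle=True)
print(c["pose"].round(2))
E
```

```text
time: 2.2
tool_pos: [495.2, 26.7, 226.5]
tcp_rot: [-3.141, 0.0, 0.776]
contact_force: [0.0, -0.2, 0.3]
grip_width: 92.2
finger_force: 0.0
t 2.2 pos [495.2  26.7 226.5] rot [-3.141  0.     0.776] dp mm [-1.   2.8  0.5] rot [-0.     0.     0.006]
[[ 7.0000e-01  6.9000e-01  1.8000e-01  5.4204e+02]
 [-7.1000e-01  6.8000e-01  1.7000e-01  7.3360e+01]
 [ 0.0000e+00 -2.5000e-01  9.7000e-01  3.8456e+02]
 [ 0.0000e+00  0.0000e+00  0.0000e+00  1.0000e+00]]
```

View pics/w1.png

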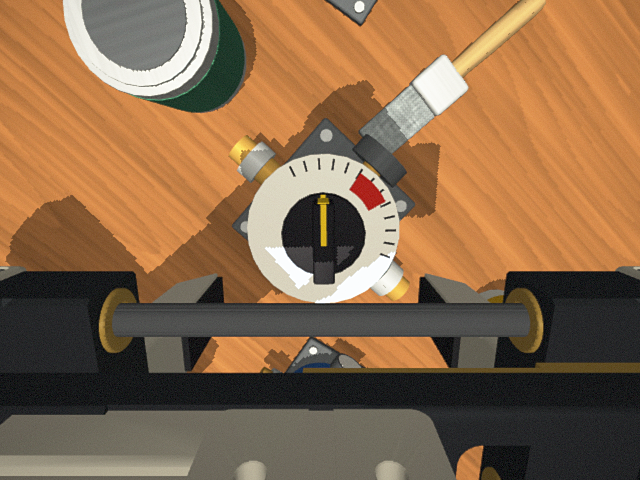

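The wrist view shows the dial centred near (323.5,229), spanning columns 248–399 and rows 154–304. The yellow line runs (324,247)→(323,197), the red band is at (367,191), and the fingers are well aligned across the bar.

Run:
```python
from h import *
c=np.load("w1.npy",allow_pickle=True).item();m=masks(c)
e=cast(c,[[248,228],[399,228],[323.5,154],[323.5,304]],92)[:,:2]
print(e.round(1),"diam",np.linalg.norm(e[0]-e[1]),np.linalg.norm(e[2]-e[3]),"ctr",e[:2].mean(0),e[2:].mean(0));ce=e.mean(0)
r=cast(c,pts(m["red"],(330,160,400,230)),92)[:,:2]
y=cast(c,pts(m["yel"],(310,185,340,255)),136)[:,:2]
vx,vy,x0,y0=cv2.fitLine(y.astype(np.float32),cv2.DIST_L2,0,.01,.01).ravel()
print("red",np.linalg.norm(r.mean(0)-ce),np.arctan2(*(r.mean(0)-ce)[::-1]),"yel",len(y),x0,y0,np.arctan2(vy,vx), cast(c,[[323.3,195],[323.7,247]],136))
t=get_obs()
goal(*ce,180,np.arctan2(vy,vx))
```

```text
[[455.6  72.7]
 [543.6 -17.1]
 [542.3  69.8]
 [450.9 -20.1]] diam 125.74429609383611 128.13380934243818 ctr [499.61570967  27.81334134] [496.58612875  24.85820012]
red 47.58787028745688 -0.05657820628402906 yel 3 519.4094 49.991142 -1.2746769 [[522.50268683  51.12205041 136.        ]
 [496.16504276  24.81135865 136.        ]]
t 2.25 pos [495.3  26.8 226.6] rot [-3.141  0.     0.778] dp mm [ 1.7  2.3 46.6] rot [-0.     0.     2.053]
```

```bash
python3 -m pendant '{"dp":[[0,0.0025,0.03],[0,0.0025,0.06],[0,0.0025,0.09],[0,0.0025,0.105],[0,0.0025,0.11],[0,0.0025,0.115],[0,0.0025,0.115],[0,0.0025,0.115]],"rotation":[[0,0,0],[0,0,0],[0,0,0],[0,0,0],[0,0,0],[0,0,0],[0,0,0],[0,0,0]]}'
python3 -m pendant '{"dp":[[0,0,0],[0,0,0],[0,0,0],[0,0,0],[0,0,0],[0,0,0],[0,0,0],[0,0,0]],"rotation":[[0,0,0],[0,0,0],[0,0,0],[0,0,0],[0,0,0],[0,0,0],[0,0,0],[0,0,0]]}' 0.012
python3 -c "
from h import *;o=get_obs();print(o['moment'],o['contact_force'],o['tool_pos'],o['tcp_rot'])"
```

```text
time: 3.25
tool_pos: [497.4, 25.0, 112.2]
tcp_rot: [3.141, -0.001, 0.775]
contact_force: [0.5, 0.8, 0.1]
grip_width: 91.7
finger_force: 0.0
time: 4.25
tool_pos: [497.1, 25.0, 111.7]
tcp_rot: [-3.141, -0.0, 0.775]
contact_force: [-2.3, 2.9, 1.6]
grip_width: 16.4
finger_force: 2.1
[ 0.39762318  0.47989167 -0.00866438] [-2.30470003  2.92800521  1.60705654] [497.07236663  25.03448255 111.71793576] [-3.14143861e+00 -6.78333285e-05  7.74722045e-01]
```

```bash
python3 -m pendant '{"dp":[[0,-0.0005,0],[0,-0.0005,0],[0,-0.0005,0]],"rotation":[[0,0,0],[0,0,0],[0,0,0]]}' 0
python3 -m pendant '{"dp":[[0,0,0],[0,0,0],[0,0,0],[0,0,0],[0,0,0],[0,0,0],[0,0,0],[0,0,0]],"rotation":[[0,0,0.09],[0,0,0.18],[0,0,0.27],[0,0,0.36],[0,0,0.45],[0,0,0.54],[0,0,0.6],[0,0,0.6]]}'
python3 - <<'E'
from h import *
o=get_obs();print(o['moment'],o['contact_force'],o['tool_pos'],o['tcp_rot'],o['finger_force'])
c=shot("wrist");cv2.imwrite("pics/w2.png",c["pixels"][:,:,::-1])
E
```

```text
time: 4.62
tool_pos: [496.7, 25.4, 111.7]
tcp_rot: [-3.142, -0.0, 0.775]
contact_force: [-0.2, 0.6, 0.2]
grip_width: 15.8
finger_force: 29.9
time: 5.62
tool_pos: [496.7, 25.5, 111.7]
tcp_rot: [-3.141, 0.0, 0.175]
contact_force: [-0.6, 0.7, 0.4]
grip_width: 15.8
finger_force: 30.0
[ 0.11607684  0.32770835 -0.10419203] [-0.63129367  0.67725163  0.359318  ] [496.65109989  25.50208865 111.70174347] [-3.14119722e+00  1.59616897e-04  1.75090569e-01] 29.960639476776123
```

View pics/w2.png

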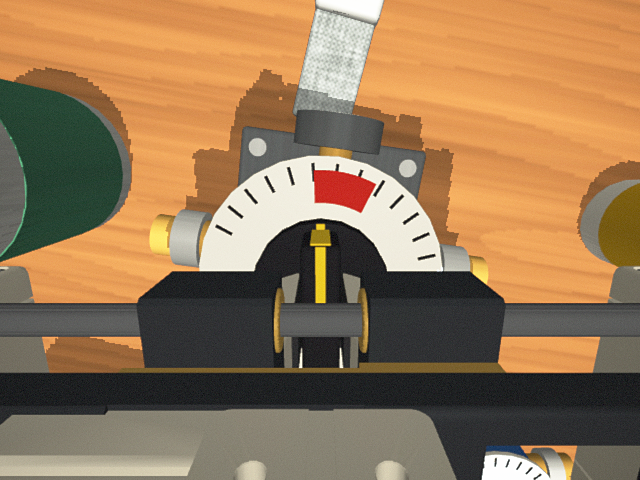

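The knob turned with the gripper. The pointer (320,240) now lines up with the left part of the red band, which spans columns 314–376 around (343,190). Now the first light pull, with the band's middle refined from this picture.

```bash
python3 -m pendant '{"dp":[[0,0,-0.0005],[0,0,-0.001],[0,0,-0.0015],[0,0,-0.002],[0,0,-0.0025],[0,0,-0.0025]],"rotation":[[0,0,0],[0,0,0],[0,0,0],[0,0,0],[0,0,0],[0,0,0]]}'
python3 - <<'E'
from h import *
c=shot("wrist");r=cast(c,pts(masks(c)["red"],(300,150,400,230)),92)[:,:2]-[496.7,25.5]
print(len(r),np.linalg.norm(r.mean(0)),np.arctan2(*r.mean(0)[::-1]))
a=np.arctan2(r[:,1],r[:,0]);print(a.min(),a.max())
E
```

```text
time: 6.42
tool_pos: [496.6, 25.4, 113.9]
tcp_rot: [-3.141, 0.001, 0.175]
contact_force: [0.4, 2.0, -8.3]
grip_width: 15.9
finger_force: 30.0
1756 48.80424291232027 -0.035029569280642
-0.3230070161007336 0.24763390893674256
```

Blocked here: −8 N at 2.2 mm. I'll ease off, turn a little and try again.

```bash
python3 -m pendant '{"dp":[[0,0,0.0008],[0,0,0.0008],[0,0,0.0008],[0,0,0.0004],[0,0,0],[0,0,-0.0002],[0,0,-0.0002]],"rotation":[[0,0,0],[0,0,0.04],[0,0,0.04],[0,0,0.04],[0,0,0.04],[0,0,0.04],[0,0,0.04]]}'
```

```text
time: 7.35
tool_pos: [496.6, 25.4, 113.9]
tcp_rot: [-3.141, 0.001, 0.135]
contact_force: [0.7, 2.8, -10.6]
grip_width: 15.9
finger_force: 29.9
```

```bash
python3 -m pendant '{"dp":[[0,0,0.0009],[0,0,0.0009],[0,0,0.0009],[0,0,0.0004],[0,0,0],[0,0,0],[0,0,0]],"rotation":[[0,0,0],[0,0,0.04],[0,0,0.04],[0,0,0.04],[0,0,0.04],[0,0,0.04],[0,0,0.04]]}'
```

```text
time: 8.22
tool_pos: [496.6, 25.4, 114.0]
tcp_rot: [-3.141, 0.001, 0.095]
contact_force: [0.6, 2.6, -12.3]
grip_width: 15.5
finger_force: 29.9
```

```bash
python3 -m pendant '{"dp":[[0,0,0.0009],[0,0,0.0009],[0,0,0.0009],[0,0,0.0004],[0,0,0],[0,0,0],[0,0,0]],"rotation":[[0,0,0],[0,0,0.04],[0,0,0.04],[0,0,0.04],[0,0,0.04],[0,0,0.04],[0,0,0.04]]}'
```

```text
time: 9.1
tool_pos: [496.6, 25.4, 114.1]
tcp_rot: [-3.141, 0.001, 0.055]
contact_force: [0.6, 3.4, -12.1]
grip_width: 15.7
finger_force: 29.9
```

```bash
python3 -m pendant '{"dp":[[0,0,0.0009],[0,0,0.0009],[0,0,0.0009],[0,0,0.0004],[0,0,0],[0,0,0],[0,0,0]],"rotation":[[0,0,0],[0,0,0.04],[0,0,0.04],[0,0,0.04],[0,0,0.04],[0,0,0.04],[0,0,0.04]]}'
```

```text
time: 9.98
tool_pos: [496.7, 25.4, 114.2]
tcp_rot: [-3.141, 0.0, 0.015]
contact_force: [-1.3, 4.6, -11.3]
grip_width: 15.5
finger_force: 29.9
```

```bash
python3 -m pendant '{"dp":[[0,0,0.0009],[0,0,0.0009],[0,0,0.0009],[0,0,0.0004],[0,0,0],[0,0,0],[0,0,0]],"rotation":[[0,0,0],[0,0,0.04],[0,0,0.04],[0,0,0.04],[0,0,0.04],[0,0,0.04],[0,0,0.04]]}'
```

```text
time: 10.85
tool_pos: [496.7, 25.4, 114.2]
tcp_rot: [-3.141, 0.0, -0.025]
contact_force: [-1.8, 3.9, -9.4]
grip_width: 15.7
finger_force: 29.9
```

```bash
python3 -m pendant '{"dp":[[0,0,-0.0002],[0,0,-0.0003],[0,0,-0.0003]],"rotation":[[0,0,0],[0,0,0],[0,0,0]]}'
```

```text
time: 11.22
tool_pos: [496.7, 25.4, 114.4]
tcp_rot: [-3.141, 0.0, -0.025]
contact_force: [0.6, 4.6, -12.8]
grip_width: 15.7
finger_force: 29.9
```

```bash
python3 -m pendant '{"dp":[[0,0,0.0009],[0,0,0.0009],[0,0,0.0009],[0,0,0.0004],[0,0,0],[0,0,0],[0,0,0]],"rotation":[[0,0,0],[0,0,0.04],[0,0,0.04],[0,0,0.04],[0,0,0.04],[0,0,0.04],[0,0,0.04]]}'
```

```text
time: 12.1
tool_pos: [496.8, 25.4, 115.4]
tcp_rot: [-3.141, -0.001, -0.065]
contact_force: [-3.2, 5.0, -3.2]
grip_width: 15.6
finger_force: 30.0
```

The force dropped to −3 N and the tool rose, so the lug is in the slot. Pulling on gently.

```bash
python3 -m pendant '{"dp":[[0,0,-0.001],[0,0,-0.002],[0,0,-0.003],[0,0,-0.004],[0,0,-0.005],[0,0,-0.005]],"rotation":[[0,0,0],[0,0,0],[0,0,0],[0,0,0],[0,0,0],[0,0,0]]}'; python3 -c "
from h import *;o=get_obs();print(o['moment'],o['tool_pos'])"
```

```text
time: 12.85
tool_pos: [496.8, 25.4, 120.4]
tcp_rot: [-3.141, -0.001, -0.065]
contact_force: [-3.6, 4.0, -3.1]
grip_width: 15.6
finger_force: 30.0
[ 0.78487364  0.80432589 -0.07997298] [496.82064803  25.35808428 120.43263092]
```

```bash
python3 -m pendant '{"dp":[[0,0,-0.0006],[0,0,-0.0012],[0,0,-0.0018],[0,0,-0.0024],[0,0,-0.0028],[0,0,-0.0028]],"rotation":[[0,0,0],[0,0,0],[0,0,0],[0,0,0],[0,0,0],[0,0,0]]}'
```

```text
time: 13.6
tool_pos: [496.8, 25.3, 123.1]
tcp_rot: [-3.142, -0.001, -0.065]
contact_force: [-3.3, 4.3, -1.6]
grip_width: 15.8
finger_force: 30.0
```

```bash
python3 -m pendant '{"dp":[[0,0,-0.0003],[0,0,-0.0006],[0,0,-0.0006]],"rotation":[[0,0,0],[0,0,0],[0,0,0]]}'
```

```text
time: 13.98
tool_pos: [496.8, 25.3, 123.5]
tcp_rot: [-3.141, -0.0, -0.065]
contact_force: [-2.4, 3.9, -2.4]
grip_width: 15.5
finger_force: 30.0
```

```bash
python3 -m pendant '{"dp":[[0,0,-0.0003],[0,0,-0.0005],[0,0,-0.0005]],"rotation":[[0,0,0],[0,0,0],[0,0,0]]}'
```

```text
time: 14.35
tool_pos: [496.8, 25.4, 123.8]
tcp_rot: [-3.142, -0.0, -0.065]
contact_force: [-3.0, 3.9, -2.4]
grip_width: 15.6
finger_force: 29.9
```

```bash
python3 -m pendant '{"dp":[[0,0,-0.0003],[0,0,-0.0005],[0,0,-0.0005]],"rotation":[[0,0,0],[0,0,0],[0,0,0]]}'
```

```text
time: 14.72
tool_pos: [496.7, 25.3, 123.9]
tcp_rot: [-3.141, 0.0, -0.065]
contact_force: [-1.9, 3.8, -7.2]
grip_width: 15.8
finger_force: 29.9
```

```bash
python3 -m pendant '{"dp":[[0,0,-0.0002],[0,0,-0.0003],[0,0,-0.0003],[0,0,-0.0003]],"rotation":[[0,0,0],[0,0,0],[0,0,0],[0,0,0]]}'
```

```text
time: 15.22
tool_pos: [496.6, 25.4, 124.0]
tcp_rot: [-3.141, 0.001, -0.065]
contact_force: [1.0, 3.2, -14.2]
grip_width: 15.7
finger_force: 29.9
```

End stop reached at 12.3 mm of travel. Ease the pull, open, then move up.

```bash
python3 -m pendant '{"dp":[[0,0,0.0002],[0,0,0.0003],[0,0,0.0003]],"rotation":[[0,0,0],[0,0,0],[0,0,0]]}'
python3 -m pendant '{"dp":[[0,0,0],[0,0,0],[0,0,0],[0,0,0],[0,0,0],[0,0,0]],"rotation":[[0,0,0],[0,0,0],[0,0,0],[0,0,0],[0,0,0],[0,0,0]]}' 0.06
python3 -m pendant '{"dp":[[0,0,-0.01],[0,0,-0.03],[0,0,-0.05],[0,0,-0.07],[0,0,-0.09],[0,0,-0.1],[0,0,-0.1],[0,0,-0.1]],"rotation":[[0,0,0],[0,0,0],[0,0,0],[0,0,0],[0,0,0],[0,0,0],[0,0,0],[0,0,0]]}'
python3 - <<'E'
from h import *
c=shot("wrist");s=shot("scene");a=c["pixels"][90:330,160:480];b=cv2.resize(s["pixels"][170:290,230:390],(320,240),interpolation=2)
cv2.imwrite("pics/end.png",np.hstack([a,b])[:,:,::-1])
E
```

```text
time: 15.6
tool_pos: [496.7, 25.4, 124.1]
tcp_rot: [-3.142, 0.0, -0.065]
contact_force: [-1.0, 4.6, -12.7]
grip_width: 15.9
finger_force: 29.9
time: 16.35
tool_pos: [496.8, 25.3, 124.1]
tcp_rot: [-3.142, -0.0, -0.065]
contact_force: [0.6, -0.2, -0.1]
grip_width: 60.0
finger_force: 0.0
time: 17.35
tool_pos: [496.3, 25.4, 223.4]
tcp_rot: [-3.141, 0.001, -0.065]
contact_force: [0.2, -0.0, 0.2]
grip_width: 60.2
finger_force: 0.0
```

View pics/end.png

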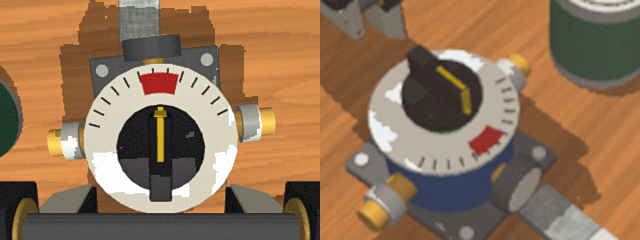

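The picture shows the pointer (160,110) facing the red band (160,83). In the scene half the knob is raised, with green showing under its skirt near (445,133). The gripper is clear.

```bash
python3 -c "
from plant import workorder;print(workorder.close_job())"
```

```text
the job is handed in; nothing more can be done
None
```

The knob stands in the red band, pulled out to its end stop, and the gripper has let go. I handed the job in at about 17 s; pulls stayed under about 15 N, and the can, bottle and brush were left alone.

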